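Freeze and send a reading at the inspection bench

ROBOT

A 6-joint arm with a two-finger parallel gripper is mounted at the origin on the work surface. World frame = base frame: x ahead of the robot, y to its left, z up, the work surface at z = 0. Lengths are in m, angles in degrees, forces in N, time in s.
With the tool pointing down it reaches from about 0.35 to 0.775 m from the base axis. Payload 7.3 kg.
Tool frame: the origin (TCP) lies midway between the tips of the shut fingers; the grasp point (between the pads) lies manip.tcp_to_grasp behind it (manip.tcp_to_grasp is the distance from the TCP to the grasp point, in m); z points along the fingers, y is the line along which they close (so a half turn about z gives the same grasp; the last joint's range is limited). The gripper opens to 92 mm and grips with 3 to 60 N. Pads are 19 mm wide; open, the fingers measure 130 mm over their backs; the gripper's body (75 mm by 190 mm) begins 47 mm behind the grasp point.
Start: joints at [-78.037, 19.595, 87.324, -0, 73.075, -8.365], TCP at [0.182, -0.492, 0.227] pointing down, gripper open.
Joint ranges: [-145.02, 145.02], [-44.19, 115.74], [2.07, 154.8], [-57.11, 237.11], [16.16, 152.29], [-177.93, 177.93]. Speed limits (degrees/s): [147.25, 147.25, 180, 180, 180, 180].

INTERFACE

Orientations are given as [roll, pitch, yaw] about the fixed x, y, z axes, in that order (R = Rz(yaw) Ry(pitch) Rx(roll)).
In Python, from plant import manip gives the robot as it stands.
- The arm moves only by the tool carry_out, never from a script. Its argument "steps" is a list of rows, each a list of 6 numbers: the shift along the tool's x, y, z scaled (see below), then the turn, a rotation vector about the tool's x, y, z scaled (see below). A call has 1 to 12 rows; each row shifts and turns the commanded pose from where the row before left it, along the tool's axes as they then stand; what a row does not reach is not made up. The controller multiplies each number of a shift by 0.04 m and each number of a turn by 90 degrees. A row lasts 1/12 s, in which the tool goes at most 41.7 mm and 7.16 degrees, less where a joint would pass 70% of its speed; a pose out of reach is approached as far as the arm can. A call with a number of a shift or a turn outside -1 to 1 is refused whole. A call with a gripper value outside its range is refused whole. "fingers" is the gripper's target within -1 to 1 (shut at 1, half-way at 0, fully open at -1), set as the call begins (left out, the last holds). The fingers move at their own pace and stop on an object; "grip_force" is the grip in N (left out, the last holds). Time passes only in rows, so rows that do not move let the fingers close. It gives the time, the measured TCP pose, the force, the opening and the grip force at its end, in the units of the state.
- manip.state(): the state, without advancing time (a new reading comes with each control period).
- manip.camera(name): name is "side" or "top"; returns (picture, depth): 480x640x3 uint8, blue, green, red; 480x640 float32, m along the optical axis (not along the pixel's ray), 0 where there is no reading.
- manip.camera_info(name): a dict with "fx", "fy", "cx", "cy" (pixels), "R" (3x3) and "t" (3): a world point X has camera coordinates R X + t. Camera axes: x right, y down, z forward; pixel columns grow to the right and rows downward; lengths in m; the calibration is good to about 2 mm. A picture is of the moment at which its call begins. camera_info takes no time and is no camera call.
- manip.job_done(): hands the job in; it is judged then, once.
Trained networks look in the newest picture that a camera, given by its name, has taken for a name from the list of things; names that differ only in an ending like _2 or _b are one class to them, and where a whole thing is asked for, a point or a joint stands for the part that bears it (a point fixed in the world has none). Each returns a list of dicts, best first, with "score" (0 to 1); they miss things now and then, are a little off and sometimes report something else, mostly with a low value. They report only what shows in the picture. A call takes as long as a camera call.
- manip.regions_of(camera, query): "region" (480x640 bool, what is visible of it) and "bbox" ([left, top, right, bottom] in pixels, round what is visible of it).
The state is a dict: "clock": time; "q": joint angles; "qd": joint speeds; "joint_torque": joint torques, N m; "eef_pos": TCP position; "orientation": TCP orientation; "force": force on the tool from outside, world axes, zero at the start; "ft_torque": the same for the moment, N m; "finger_gap": finger opening in m; "finger_force": force on a finger pad.
Only numpy, scipy, OpenCV 4.12 (cv2) and the standard library are available. Lean on these libraries where they do the work, as an engineer would, in place of code of your own. Each camera call takes 0.05 s, during which the arm holds its last target. There are 200 camera calls.

TASK

Freeze and send the projector's reading: with the fingertips, press the blue key fully down so that it latches, and only then press the green key fully down and let it spring back up. Press gently, straight down, without lifting, tipping or shifting the button stations, do not touch the red and yellow stations or the two gauges, and finish with the hand clear of everything.

Things in the scene. Friction and masses are not known exactly. Their poses are not given: they have to be found in the camera images.
- blue_station: the loose push-button station with the blue key: a grey box 70 x 70 mm, 30 mm high, about 0.45 kg, on a rubber foot, meant for a press of 5 to 10 N (35 N harms it), with a black collar 43 mm across and 2 mm high on top and one round blue key in its middle. Origin at the centre of its underside (at table height, z = 0), z up; any yaw
- blue_key_top (a point): centre of the top face of the blue key, a flat round cap 36 mm across; up, its top is 48 mm above the table, 16 mm above the collar; it moves straight down with the key
- blue_key (a joint): travel of the blue key in m: 0 up, 0.010 fully down against its hard stop; it switches from 0.006 on. It LATCHES: it takes about 3 N to move, and stays wherever it is left, so once pushed down it stays down
- green_station: the loose push-button station with the green key: a grey box 70 x 70 mm, 30 mm high, about 0.45 kg, on a rubber foot, meant for a press of 5 to 10 N (35 N harms it), with a black collar 43 mm across and 2 mm high on top and one round green key in its middle. Origin at the centre of its underside (at table height, z = 0), z up; any yaw
- green_key_top (a point): centre of the top face of the green key, a flat round cap 36 mm across; up, its top is 48 mm above the table, 16 mm above the collar; it moves straight down with the key
- green_key (a joint): travel of the green key in m: 0 up, 0.010 fully down against its hard stop; it switches from 0.006 on. It is on a spring: 0.7 N to start, about 4.2 N fully down, and rises again by itself when released
- red_station: the loose push-button station with the red key: a grey box 70 x 70 mm, 30 mm high, about 0.45 kg, on a rubber foot, meant for a press of 5 to 10 N (35 N harms it), with a black collar 43 mm across and 2 mm high on top and one round red key in its middle. Origin at the centre of its underside (at table height, z = 0), z up; any yaw
- red_key_top (a point): centre of the top face of the red key, a flat round cap 36 mm across; up, its top is 48 mm above the table, 16 mm above the collar; it moves straight down with the key
- red_key (a joint): travel of the red key in m: 0 up, 0.010 fully down against its hard stop; it switches from 0.006 on. On a spring like the green one. To be left alone
- yellow_station: the loose push-button station with the yellow key: a grey box 70 x 70 mm, 30 mm high, about 0.45 kg, on a rubber foot, meant for a press of 5 to 10 N (35 N harms it), with a black collar 43 mm across and 2 mm high on top and one round yellow key in its middle. Origin at the centre of its underside (at table height, z = 0), z up; any yaw
- yellow_key_top (a point): centre of the top face of the yellow key, a flat round cap 36 mm across; up, its top is 48 mm above the table, 16 mm above the collar; it moves straight down with the key
- yellow_key (a joint): travel of the yellow key in m: 0 up, 0.010 fully down against its hard stop; it switches from 0.006 on. On a spring like the green one. To be left alone
- ring_gauge: loose steel ring gauge lying flat, 52 mm outside, 28 mm bore, 20 mm high; origin at the centre of its underside. A bystander
- plug_gauge: loose plug gauge lying on the table: a square aluminium handle 22 x 22 x 60 mm with a steel pin at either end, 112 mm long in all, along its own y; origin on the table under the handle's centre. A bystander

How it is judged:
By the outcome, as a careful person would: the job done as asked, in the order asked, and still so for the second after the job is handed in, with the robot touching nothing.
It also fails if it takes over 38 s, if anything falls off the work surface, if the arm or the gripper's body presses on something with over 40 N, if the wrist force passes 120 N, or if a joint passes its speed limit or range.

## Working session

There is one attempt and no reset: what is moved stays moved. The work goes in short steps, Python scripts to look and compute and a tool call to move; the robot and the scene stay as the last step left them, time stands still between calls to the robot, and variables do not carry over. Pictures are saved under pics/ and viewed, at most 10 in all, crops included, and the job is handed in when it is done.

Besides the shell and the picture viewer there is one more tool, called as name(argument=value, ...), one argument or row to a line, values as JSON. carry_out: Moves the arm, as the interface text tells. Shifts and turns lie within -1 to 1; 1 stands for 0.04 m of shift or 90 degrees of turn. Its arguments: {"type":"object","properties":{"steps":{"type":"array","items":{"type":"array","items":{"type":"number","minimum":-1,"maximum":1}}},"fingers":{"type":"number"},"grip_force":{"type":"number"}},"required":["steps"]}

```bash
mkdir -p pics; cat > h.py <<'E'
import numpy as np,cv2
from plant import manip
def world(cam,d,mask):
    i=manip.camera_info(cam);v,u=np.nonzero(mask&(d>0));z=d[v,u]
    c=np.stack([(u-i["cx"])/i["fx"]*z,(v-i["cy"])/i["fy"]*z,z],1)
    return (c-np.array(i["t"]))@np.array(i["R"])
E
python3 - <<'E'
from h import *
print(manip.state()); print(manip.tcp_to_grasp)
for cam in("top","side"):
    p,d=manip.camera(cam);cv2.imwrite(f"pics/{cam}0.png",p)
    for n in("blue_key","green_key","red_key","yellow_key","ring_gauge","plug_gauge"):
        for r in manip.regions_of(cam,n)[:2]:
            w=world(cam,d,r["region"])
            print(cam,n,round(r["score"],2),[round(float(x)) for x in r["bbox"]],len(w),np.median(w,0).round(4) if len(w) else '', np.percentile(w,[2,98],axis=0).round(3).tolist() if len(w) else '')
E
```

```text
{'clock': 0.0, 'q': array([-7.80371791e+01,  1.96362468e+01,  8.73763423e+01, -7.40271896e-04,
        7.30761381e+01, -8.36210094e+00]), 'qd': array([-0.03963121, -0.10762289,  0.04813027,  0.0049431 ,  0.06889139,
       -0.02331069]), 'joint_torque': array([ 1.38332409e-03, -4.31236446e+01, -2.44214112e+01,  7.18524749e-02,
        5.59692469e-02, -1.51735298e-04]), 'eef_pos': array([ 0.18231334, -0.4918919 ,  0.2260521 ]), 'orientation': array([-1.79912113e+02, -1.22031142e-02,  2.03251285e+01]), 'force': array([-0.17637052, -0.70647454,  0.49478098]), 'ft_torque': array([-0.03502268,  0.05016141,  0.02671516]), 'finger_force': 0.0, 'finger_gap': 0.09214077925869231}
0.0188
top blue_key 0.83 [127, 249, 156, 275] 569 [0.5338 0.2558 0.0483] [[0.518, 0.242, 0.035], [0.55, 0.273, 0.051]]
top green_key 0.8 [344, 317, 371, 337] 534 [ 0.481  -0.0542  0.0481] [[0.466, -0.07, 0.045], [0.497, -0.038, 0.05]]
top red_key 0.8 [466, 290, 495, 320] 557 [ 0.5316 -0.2185  0.0479] [[0.516, -0.235, 0.037], [0.547, -0.204, 0.05]]
top yellow_key 0.97 [269, 231, 296, 254] 554 [0.5876 0.0621 0.048 ] [[
[... 983 characters left out ...]
ow_key 0.74 [302, 272, 326, 294] 347 [0.5893 0.0691 0.0479] [[0.573, 0.05, 0.034], [0.605, 0.081, 0.051]]
side yellow_key 0.51 [367, 222, 386, 242] 341 [ 0.4837 -0.0489  0.0479] [[0.466, -0.083, 0.031], [0.501, -0.036, 0.052]]
side ring_gauge 0.97 [249, 196, 272, 221] 536 [ 0.7106 -0.1214  0.0184] [[0.686, -0.149, 0.001], [0.733, -0.101, 0.024]]
side ring_gauge 0.46 [352, 221, 403, 265] 1485 [ 0.4837 -0.0411  0.0305] [[0.44, -0.093, 0.0], [0.524, -0.01, 0.051]]
side plug_gauge 0.64 [212, 297, 278, 314] 745 [0.7004 0.1125 0.0199] [[0.649, 0.098, 0.005], [0.752, 0.12, 0.025]]
side plug_gauge 0.23 [246, 194, 276, 221] 487 [ 0.709  -0.1215  0.019 ] [[0.686, -0.15, 0.003], [0.731, -0.102, 0.024]]
```

View pics/top0.png

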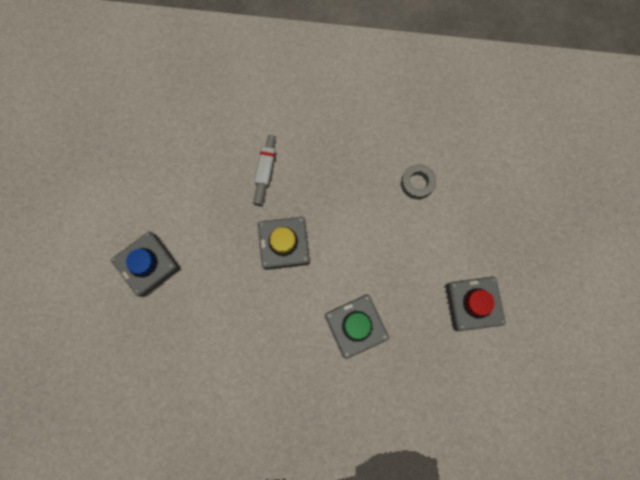

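View pics/side0.png

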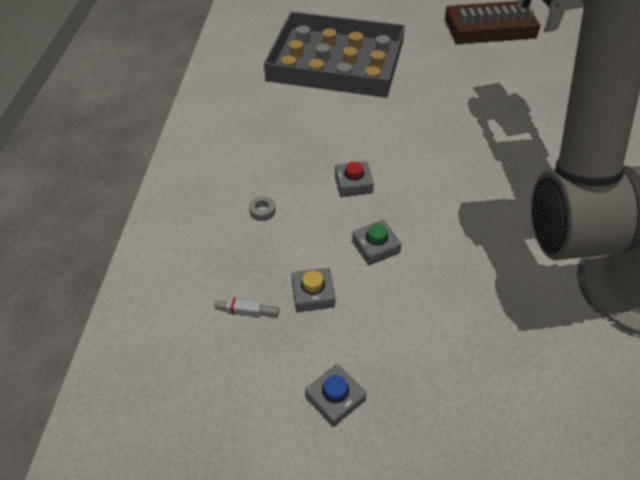

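The pictures agree with the detections: top view has blue at (140,262), green at (358,326), red at (481,303) and yellow at (283,240). I'll set off with the fingers shut, staying high.

carry_out(
  steps=[
    [0.83,-0.34,0,0,0,0],
    [0.83,-0.34,0,0,0,0],
    [0.83,-0.34,0,0,0,0],
    [0.83,-0.34,0,0,0,0],
    [0.83,-0.34,0,0,0,0],
    [0.83,-0.34,0,0,0,0],
    [0.83,-0.34,0,0,0,0],
    [0.83,-0.34,0,0,0,0],
    [0.83,-0.34,0,0,0,0],
    [0.83,-0.34,0,0,0,0],
    [0.83,-0.34,0,0,0,0],
    [0.83,-0.34,0,0,0,0],
  ],
  fingers=1,
  grip_force=10,
)

```text
clock: 1.7
eef_pos: [0.5004, -0.1994, 0.2268]
orientation: [180.0, -0.0, 20.3]
force: [1.0, -0.5, -0.9]
finger_gap: 0.0162
finger_force: 0.0
```

carry_out(
  steps=[
    [0.4,-0.87,0,0,0,0],
    [0.4,-0.87,0,0,0,0],
    [0.4,-0.87,0,0,0,0],
    [0.4,-0.87,0,0,0,0],
    [0.4,-0.87,0,0,0,0],
    [0.4,-0.87,0,0,0,0],
    [0.4,-0.87,0,0,0,0],
    [0.4,-0.87,0,0,0,0],
    [0.4,-0.87,0,0,0,0],
    [0.4,-0.87,0,0,0,0],
    [0.4,-0.87,0,0,0,0],
    [0.4,-0.87,0,0,0,0],
  ],
)

```text
clock: 2.7
eef_pos: [0.5341, 0.2594, 0.2268]
orientation: [180.0, -0.0, 20.3]
force: [0.7, -0.8, 0.4]
finger_gap: 0.0002
finger_force: 0.0
```

carry_out(
  steps=[
    [0,0,0.6,0,0,0],
    [0,0,0.6,0,0,0],
    [0,0,0.6,0,0,0],
    [0,0,0.6,0,0,0],
    [0,0,0.6,0,0,0],
    [0,0,0,0,0,0],
    [0,0,0,0,0,0],
  ],
)

```text
clock: 3.28
eef_pos: [0.5337, 0.2572, 0.106]
orientation: [-180.0, 0.2, 20.3]
force: [-0.9, 1.2, 0.4]
finger_gap: 0.0008
finger_force: 0.0
```

```bash
cat > look.py <<'E'
from h import *
import sys
n=sys.argv[1];print(manip.state()["eef_pos"],manip.state()["force"])
for cam in("top","side"):
    p,d=manip.camera(cam);cv2.imwrite(f"pics/{cam}_{sys.argv[2]}.png",p)
    for r in manip.regions_of(cam,n)[:1]:
        w=world(cam,d,r["region"]);w=w[(w[:,2]<.053)&(w[:,2]>.03)]
        print(cam,round(r["score"],2),len(w),np.median(w,0).round(4),np.percentile(w,[2,98],axis=0).round(3).tolist())
    if cam=="side":
        l,t,r_,b=[int(x) for x in r["bbox"]]
        cv2.imwrite(f"pics/crop_{sys.argv[2]}.png",cv2.resize(p[max(t-90,0):b+40,max(l-70,0):r_+70],None,fx=3,fy=3))
E
python3 look.py blue_key b1
```

```text
[0.53369484 0.25719986 0.10596336] [-0.92086497  1.15388853  0.41939858]
top 0.82 358 [0.5293 0.2531 0.0479] [[0.518, 0.242, 0.035], [0.548, 0.269, 0.05]]
```

View pics/side_b1.png

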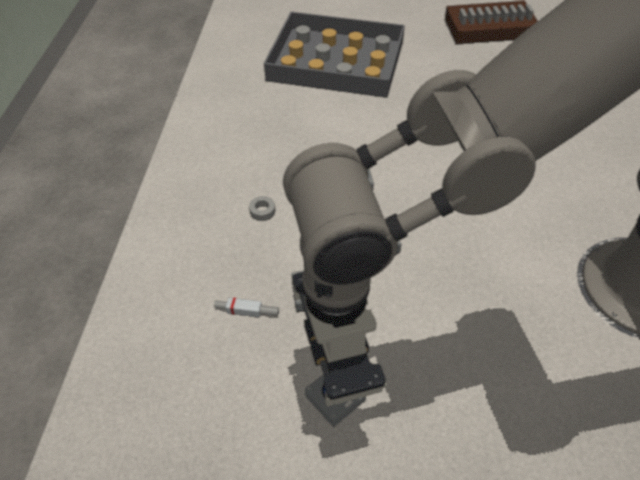

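carry_out(
  steps=[
    [0,0,0.5,0,0,0],
    [0,0,0.5,0,0,0],
    [0,0,0.2,0,0,0],
    [0,0,0.05,0,0,0],
    [0,0,0,0,0,0],
    [0,0,0,0,0,0],
  ],
)

```text
clock: 3.98
eef_pos: [0.5351, 0.2576, 0.0579]
orientation: [180.0, -0.1, 20.3]
force: [0.1, -0.1, -0.6]
finger_gap: 0.0009
finger_force: 0.0
```

The gripper sits over the blue station (about pixel (335,400) in the side view), with the tips 10 mm above the key. Now a slow press.

carry_out(
  steps=[
    [0,0,0.05,0,0,0],
    [0,0,0.05,0,0,0],
    [0,0,0.05,0,0,0],
    [0,0,0.05,0,0,0],
    [0,0,0.025,0,0,0],
    [0,0,0.025,0,0,0],
    [0,0,0.025,0,0,0],
    [0,0,0.025,0,0,0],
    [0,0,0.025,0,0,0],
    [0,0,0,0,0,0],
  ],
)

```text
clock: 4.82
eef_pos: [0.5343, 0.2574, 0.0435]
orientation: [180.0, -0.0, 20.3]
force: [0.2, -0.4, 0.5]
finger_gap: 0.0007
finger_force: 0.6
```

carry_out(
  steps=[
    [0,0,0.025,0,0,0],
    [0,0,0.025,0,0,0],
    [0,0,0.025,0,0,0],
    [0,0,0.025,0,0,0],
    [0,0,0,0,0,0],
  ],
)

```text
clock: 5.23
eef_pos: [0.5343, 0.2574, 0.0395]
orientation: [180.0, -0.0, 20.3]
force: [0.4, -0.1, 0.3]
finger_gap: 0.0006
finger_force: 0.4
```

carry_out(
  steps=[
    [0,0,0.0125,0,0,0],
    [0,0,0.0125,0,0,0],
  ],
)

```text
clock: 5.4
eef_pos: [0.5343, 0.2574, 0.0387]
orientation: [180.0, -0.0, 20.3]
force: [-0.7, 0.2, 1.9]
finger_gap: 0.0003
finger_force: 1.4
```

carry_out(
  steps=[
    [0,0,0.0125,0,0,0],
    [0,0,0,0,0,0],
  ],
)

```text
clock: 5.57
eef_pos: [0.5343, 0.2574, 0.0383]
orientation: [180.0, -0.0, 20.3]
force: [-0.2, -0.0, 3.1]
finger_gap: 0.0004
finger_force: 1.8
```

carry_out(
  steps=[
    [0,0,0.0125,0,0,0],
    [0,0,0,0,0,0],
  ],
)

```text
clock: 5.73
eef_pos: [0.5343, 0.2575, 0.0382]
orientation: [180.0, -0.0, 20.3]
force: [-1.6, -0.4, 6.8]
finger_gap: 0.0006
finger_force: 3.5
```

carry_out(
  steps=[
    [0,0,0.006,0,0,0],
    [0,0,0,0,0,0],
  ],
)

```text
clock: 5.9
eef_pos: [0.5344, 0.2574, 0.0382]
orientation: [180.0, -0.0, 20.3]
force: [-2.5, -0.9, 8.4]
finger_gap: 0.0006
finger_force: 4.3
```

carry_out(
  steps=[
    [0,0,-0.05,0,0,0],
    [0,0,-0.1,0,0,0],
    [0,0,-0.3,0,0,0],
    [0,0,-0.6,0,0,0],
    [0,0,-0.8,0,0,0],
    [0,0,-0.8,0,0,0],
    [0,0,-0.8,0,0,0],
  ],
)

```text
clock: 6.48
eef_pos: [0.5339, 0.2573, 0.1765]
orientation: [180.0, 0.1, 20.3]
force: [0.9, -0.4, -0.0]
finger_gap: 0.0005
finger_force: 0.0
```

carry_out(
  steps=[
    [-0.394,0.681,0,0,0,0],
    [-0.394,0.681,0,0,0,0],
    [-0.394,0.681,0,0,0,0],
    [-0.394,0.681,0,0,0,0],
    [-0.394,0.681,0,0,0,0],
    [-0.394,0.681,0,0,0,0],
    [-0.394,0.681,0,0,0,0],
    [-0.394,0.681,0,0,0,0],
    [-0.394,0.681,0,0,0,0],
    [-0.394,0.681,0,0,0,0],
    [0,0,0,0,0,0],
    [0,0,0,0,0,0],
  ],
)

```text
clock: 7.48
eef_pos: [0.4809, -0.054, 0.1754]
orientation: [-180.0, 0.0, 20.1]
force: [0.2, 0.9, 1.1]
finger_gap: 0.0005
finger_force: 0.0
```

```bash
python3 look.py blue_key b2; python3 - <<'E'
from h import *
p,d=manip.camera("top")
for r in manip.regions_of("top","green_key")[:2]:
    w=world("top",d,r["region"]);print(r["score"],r["bbox"],len(w),np.median(w,0))
E
```

```text
[ 0.48085623 -0.05402321  0.17541621] [0.1645744  0.92946952 1.14138931]
top 0.83 497 [0.5344 0.258  0.0382] [[0.519, 0.242, 0.035], [0.55, 0.275, 0.041]]
side 0.76 399 [0.5357 0.2609 0.0383] [[0.52, 0.245, 0.035], [0.551, 0.276, 0.041]]
0.49 [254.1, 135.2, 276.9, 206.9] 921 [0.6984238  0.10661488 0.02060127]
```

Blue is latched down (its top is at 38.2 mm) and has not shifted. Now green.

carry_out(
  steps=[
    [0,0,0.6,0,0,0],
    [0,0,0.6,0,0,0],
    [0,0,0.6,0,0,0],
    [0,0,0.6,0,0,0],
    [0,0,0.4,0,0,0],
    [0,0,0.1,0,0,0],
    [0,0,0,0,0,0],
    [0,0,0,0,0,0],
  ],
)

```text
clock: 8.45
eef_pos: [0.4817, -0.0525, 0.0601]
orientation: [180.0, -0.0, 20.4]
force: [-1.0, 0.1, 1.3]
finger_gap: 0.0001
finger_force: 0.0
```

carry_out(
  steps=[
    [0,0,0.1,0,0,0],
    [0,0,0.1,0,0,0],
    [0,0,0.05,0,0,0],
    [0,0,0.05,0,0,0],
    [0,0,0.025,0,0,0],
    [0,0,0.025,0,0,0],
    [0,0,0.025,0,0,0],
    [0,0,0.025,0,0,0],
    [0,0,0.025,0,0,0],
    [0,0,0.025,0,0,0],
    [0,0,0,0,0,0],
  ],
)

```text
clock: 9.37
eef_pos: [0.4813, -0.0528, 0.0414]
orientation: [180.0, -0.0, 20.3]
force: [-0.3, 0.6, 3.8]
finger_gap: 0.0009
finger_force: 1.4
```

carry_out(
  steps=[
    [0,0,0.025,0,0,0],
    [0,0,0.025,0,0,0],
    [0,0,0,0,0,0],
  ],
)

```text
clock: 9.62
eef_pos: [0.4812, -0.0528, 0.0394]
orientation: [180.0, -0.0, 20.3]
force: [0.5, 0.5, 3.3]
finger_gap: 0.0006
finger_force: 1.8
```

carry_out(
  steps=[
    [0,0,0.0125,0,0,0],
    [0,0,0.0125,0,0,0],
    [0,0,0,0,0,0],
  ],
)

```text
clock: 9.87
eef_pos: [0.4813, -0.0528, 0.0385]
orientation: [180.0, -0.0, 20.3]
force: [-0.1, 0.8, 4.1]
finger_gap: 0.0007
finger_force: 2.0
```

carry_out(
  steps=[
    [0,0,0.0125,0,0,0],
    [0,0,0,0,0,0],
  ],
)

```text
clock: 10.03
eef_pos: [0.4813, -0.0528, 0.0382]
orientation: [180.0, -0.0, 20.3]
force: [-0.4, 0.5, 5.7]
finger_gap: 0.0009
finger_force: 3.1
```

carry_out(
  steps=[
    [0,0,0.009,0,0,0],
    [0,0,0,0,0,0],
  ],
)

```text
clock: 10.2
eef_pos: [0.4813, -0.0528, 0.0381]
orientation: [180.0, -0.0, 20.3]
force: [-0.2, 0.7, 8.8]
finger_gap: 0.0002
finger_force: 4.5
```

carry_out(
  steps=[
    [0,0,-0.05,0,0,0],
    [0,0,-0.1,0,0,0],
    [0,0,-0.2,0,0,0],
    [0,0,-0.4,0,0,0],
    [0,0,-0.8,0,0,0],
    [0,0,-0.8,0,0,0],
    [0,0,-0.8,0,0,0],
    [0,0,-0.8,0,0,0],
    [0,0,0,0,0,0],
  ],
)

```text
clock: 10.95
eef_pos: [0.4836, -0.0534, 0.2017]
orientation: [179.7, -0.5, 20.3]
force: [0.8, 0.1, 0.5]
finger_gap: 0.0006
finger_force: 0.0
```

carry_out(
  steps=[
    [-0.5,0.6,0,0,0,0],
    [-0.5,0.6,0,0,0,0],
    [-0.5,0.6,0,0,0,0],
    [-0.5,0.6,0,0,0,0],
    [-0.5,0.6,0,0,0,0],
    [-0.5,0.6,0,0,0,0],
    [-0.5,0.6,0,0,0,0],
    [-0.5,0.6,0,0,0,0],
    [0,0,0,0,0,0],
    [0,0,0,0,0,0],
  ],
)

```text
clock: 11.78
eef_pos: [0.3968, -0.2892, 0.1951]
orientation: [-179.9, 0.0, 20.1]
force: [0.3, 1.2, -0.1]
finger_gap: 0.0004
finger_force: 0.0
```

```bash
python3 look.py green_key g2; python3 look.py blue_key g3
```

```text
[ 0.39677702 -0.28916367  0.19510345] [ 0.2585608   1.15582064 -0.09386337]
top 0.96 518 [ 0.4805 -0.0543  0.0482] [[0.465, -0.069, 0.045], [0.496, -0.039, 0.05]]
side 0.66 315 [ 0.4834 -0.0482  0.0478] [[0.467, -0.069, 0.034], [0.5, -0.036, 0.052]]
[ 0.39799587 -0.28717338  0.19548954] [-0.38089043 -0.58184761 -0.85402151]
top 0.93 504 [0.5344 0.2576 0.0382] [[0.518, 0.242, 0.034], [0.55, 0.274, 0.04]]
side 0.65 407 [0.5358 0.2611 0.0383] [[0.52, 0.245, 0.034], [0.551, 0.277, 0.042]]
```

Green was pressed fully to its stop and has sprung back. Blue is still down, nothing has moved, and the hand is clear at 0.195 m.

```bash
python3 -c "
from plant import manip
print(manip.job_done())"
```

```text
the job is handed in; nothing more can be done
None
```

The job is handed in: blue was pressed to its stop and stayed latched, then green was pressed to its stop and sprang back up, both at under 9 N, with neither station shifted and the hand clear.

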